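# Raise the couch backrest from the desk control box

### The job

The examination couch's backrest is to be raised from the grey control box, which lies any way round on the desk. Press the round key right down to wake the box and let it come up, press the long bar key right down to choose the backrest and let it come up, then tilt the paddle lever well over toward the raised arrowhead, hold it there for a good second and let it spring back upright. Keep off the square key, do not tilt the lever the other way, and leave the kidney dish, the tape roll and the cup of tubes where they stand.

Things in the scene. Friction and masses are not known exactly. Their poses are not given: they have to be found in the camera images.
- console: Grey fixed box, any yaw, 176 mm (x) by 228 mm (y); origin under its centre, on the desk, z up. Its -x side is a key bank 50 mm high, 64 mm deep, with three white keys at x = -55 mm, y = -72, 0, 72 mm; its +x side a lower white deck 34 mm high with the paddle lever at x = 30 mm, y = 0. Black marks on the deck 73 mm from the lever: arrowhead pointing to +y on the +y side, plain bar on the -y side.
- paddle (a point): Centre of the lever's black paddle, a moving point, 53 mm from the pivot, which is at deck height (34 mm above the desk). Upright, the paddle spans 64 to 110 mm above the desk; 36 mm wide along the console's x, 14 mm thick along y, flat faces to +y and -y. Below it a 10 mm stem in a rubber boot. The deck is free for over 80 mm on both sides of it.
- jog_lever (a joint): Tilt of the lever, rad: 0 upright, positive toward the arrowhead (console +y), negative the other way, stops at +-0.5. Turns about a line along the console's x through the pivot. Spring-centred, 0.8 N m/rad: about 5 N on the paddle's middle at 0.35 rad. Counts as tilted beyond 0.25 rad; returns without swinging past when let go.
- round_top (a point): Round white key, 34 mm across: centre of the top of the sprung cap, a moving point. Any of the three key places, by start; centres 72 mm apart, tops 64 mm above the desk, 14 mm above the key bank.
- bar_top (a point): Long bar-shaped white key, 22 mm by 56 mm, long along the console's y: centre of the top of the sprung cap, a moving point. Any of the three key places, by start; centres 72 mm apart, tops 64 mm above the desk, 14 mm above the key bank.
- square_top (a point): Square white key, 32 mm by 32 mm, not to be pressed: centre of the top of the sprung cap, a moving point. Any of the three key places, by start; centres 72 mm apart, tops 64 mm above the desk, 14 mm above the key bank.
- round_key (a joint): Round key: 0 up, 0.007 m at its lower stop; counts as pressed beyond 0.004 m. Pressed straight down, 1 N to start and about 4.5 N at the stop; springs up when released.
- bar_key (a joint): Bar key: 0 up, 0.007 m at its lower stop; counts as pressed beyond 0.004 m. Pressed straight down, 1 N to start and about 4.5 N at the stop; springs up when released.
- square_key (a joint): Square key: 0 up, 0.007 m at its lower stop; counts as pressed beyond 0.004 m. Pressed straight down, 1 N to start and about 4.5 N at the stop; springs up when released.
- kidney_dish: Bystander: loose kidney-shaped steel dish 102x200x40 mm, origin under its centre.
- tape_roll: Bystander: loose roll of tan tape lying flat, 100 mm across, 25 mm high, origin under its centre.
- tube_cup: Bystander: loose clear cup of pink-capped tubes, 49 mm across, 66 mm high, origin under its centre.

How it is judged (in metres and radians):
On the way, in this order (a step that is already met when the one before it is completed fails the run):
1. the round key is pressed (beyond 4 mm) while the bar key is up and the lever upright (value of joint round_key above 0.004 m and value of joint bar_key below 0.002 m and value of joint jog_lever between -0.06 and 0.06 rad), for 0.05 s.
2. the bar key is pressed (beyond 4 mm) with the round key up again and the lever upright (value of joint bar_key above 0.004 m and value of joint round_key below 0.002 m and value of joint jog_lever between -0.06 and 0.06 rad), for 0.05 s.
3. the lever is held beyond 0.25 rad toward the arrowhead for 0.7 s, all keys up (value of joint jog_lever above 0.25 rad and value of joint each of round_key, bar_key, square_key below 0.002 m), for 0.7 s.
At the end, for the whole second after the job is handed in: The lever is back upright (within 0.06 rad), all three keys are up (within 2 mm), and dish, tape roll and cup are at rest where they stood (within 30 mm, cup upright) (value of joint jog_lever between -0.06 and 0.06 rad and value of joint each of round_key, bar_key, square_key below 0.002 m and linear speed of each of kidney_dish, tape_roll, tube_cup below 0.02 m/s); the robot touches nothing.
It fails at once if the square key is pressed (beyond 4 mm) (value of joint square_key above 0.004 m).
It fails at once if the lever is tilted more than 0.15 rad away from the arrowhead (value of joint jog_lever below -0.15 rad).
It fails at once if the kidney dish, tape roll or cup is moved more than 30 mm, or the cup tipped (distance of any of kidney_dish, tape_roll, tube_cup from where it was at the start of the episode above 0.03 m or angle between tube_cup's own z axis and vertical above 0.5 rad).
It also fails if it takes over 64 s, if anything falls off the work surface, if the arm or the gripper's body presses on something with over 40 N, if the wrist force passes 120 N, or if a joint passes its speed limit or range.

### The arm

A 6-joint arm with a two-finger parallel gripper is mounted at the origin on a cart in front of the work surface, level with it; the furniture and walls round the work are solid. World frame = base frame: x ahead of the robot, y to its left, z up, the work surface at z = 0. Lengths are in m, angles in degrees, forces in N, time in s.
With the tool pointing down it reaches from about 0.25 to 0.725 m from the base axis. Payload 9.7 kg.
Tool frame: the origin (TCP) lies at the very end of the fingers, on their centre line; the grasp point (between the pads) lies grasp_offset behind it (grasp_offset is the distance from the TCP to the grasp point, in m); z points along the fingers, y is the line along which they close (so a half turn about z gives the same grasp; the last joint's range is limited). The gripper opens to 85 mm and grips with 20 to 120 N. Pads are 22 mm wide; open, the fingers measure 114 mm over their backs; the gripper's body (76 mm by 85 mm) begins 54 mm behind the grasp point. The pads swing forward as they close: fully open they stand 13 mm farther back than shut.
Start: joints at [-73.339, 4.979, 10.078, 95.1, 0, 90], TCP at [0.158, -0.527, 0.231] pointing down, gripper open.
Joint ranges: [-179.16, 179.16], [-48.56, 103.87], [-65.8, 70.77], [-126.05, 130.52], [-82.76, 87.17], [-180, 180]. Speed limits (degrees/s): [127.2, 127.2, 147.25, 180, 180, 180].

### API

Orientations are given as [roll, pitch, yaw] about the fixed x, y, z axes, in that order (R = Rz(yaw) Ry(pitch) Rx(roll)).
In Python, from workcell import get_obs, camera, calibration, job_done, recognise, cut_out, mark_of, grasp_offset gives the robot as it stands.
- The arm moves only by the tool servo_tool, never from a script. Its argument "moves" is a list of rows, each a list of 3 entries, a list of its own where there are three numbers: the turn, a rotation vector about the tool's x, y, z in degrees, then the shift along the tool's x, y, z in m, then the opening in per cent of the stroke, from 0 (shut) to 100 (fully open). In form: [[[ax, ay, az], [x, y, z], claw], ...]. A call has 1 to 12 rows; each row shifts and turns the commanded pose from where the row before left it, along the tool's axes as they then stand; what a row does not reach is not made up. A row lasts 1/10 s, in which the tool goes at most 50 mm and 8.59 degrees, less where a joint would pass 70% of its speed; a pose out of reach is approached as far as the arm can. A call is refused whole if a number of a shift passes 0.05 or a number of a turn 8.59, either way. A call with a gripper value outside its range is refused whole. The fingers move at their own pace and stop on an object; "force" is the grip in N (left out, the last holds). Time passes only in rows, so rows that do not move let the fingers close. It gives the time, the measured TCP pose, the force, the opening and the grip force at its end, in the units of the state.
- get_obs(): the state, without advancing time (a new reading comes with each control period).
- camera(name): name is "side" or "top" or "wrist"; returns (picture, depth): 384x512x3 uint8, red, green, blue; 384x512 float32, m along the optical axis (not along the pixel's ray), 0 where there is no reading.
- calibration(name): a dict with "camera_matrix" (3x3 intrinsics, pixels), "R" (3x3) and "t" (3): a world point X has camera coordinates R X + t. Camera axes: x right, y down, z forward; pixel columns grow to the right and rows downward; lengths in m; the calibration is good to about 2 mm. The wrist camera is an equidistant fisheye: a pixel r from the principal point sees the ray r / f radians off the axis. A picture is of the moment at which its call begins: read the wrist's pose just before it. calibration takes no time and is no camera call; for the wrist camera it gives the pose at the moment of the call.
- job_done(): hands the job in; it is judged then, once.
Trained networks look in the newest picture that a camera, given by its name, has taken for a name from the list of things; names that differ only in an ending like _2 or _b are one class to them, and where a whole thing is asked for, a point or a joint stands for the part that bears it (a point fixed in the world has none). Each returns a list of dicts, best first, with "score" (0 to 1); they miss things now and then, are a little off and sometimes report something else, mostly with a low value. They report only what shows in the picture. A call takes as long as a camera call.
- recognise(name, camera): "xyz" ([x, y, z] in m, in the coordinates of the camera as it stood for that picture, good to about 4 mm: the middle of the surface that is visible of it).
- cut_out(name, camera): "mask" (384x512 bool, what is visible of it).
- mark_of(name, camera): "xyz" ([x, y, z] in m, in the coordinates of the camera as it stood for that picture, good to about 4 mm: a listed point, or the origin of a listed thing).
The state is a dict: "time": time; "q": joint angles; "qd": joint speeds; "joint_efforts": joint torques, N m; "ee_pos": TCP position; "tcp_rot": TCP orientation; "wrist_force": force on the tool from outside, world axes, zero at the start; "torque": the same for the moment, N m; "opening": finger opening in m; "grasp_force": force on a finger pad.
Only numpy, scipy, OpenCV 4.12 (cv2) and the standard library are available. Lean on these libraries where they do the work, as an engineer would, in place of code of your own. Each camera call takes 0.05 s, during which the arm holds its last target. There are 200 camera calls.

## Working session

There is one attempt and no reset: what is moved stays moved. The work goes in short steps, Python scripts to look and compute and a tool call to move; the robot and the scene stay as the last step left them, time stands still between calls to the robot, and variables do not carry over. Pictures are saved under pics/ and viewed, at most 10 in all, crops included, and the job is handed in when it is done.

Besides the shell and the picture viewer there is one more tool, called after "Call:" in YAML: its name, and indented under it one key for each argument. servo_tool: Moves the arm, as the interface text tells. Its arguments: {"type":"object","properties":{"moves":{"type":"array"},"force":{"type":"number"}},"required":["moves"]}

```bash
mkdir -p pics
cat > h.py <<'E'
from workcell import *
import numpy as np, cv2
def w(name,cam,f=mark_of):
    c=calibration(cam); R=np.array(c["R"]); t=np.array(c["t"])
    return [(round(d["score"],2),np.round(R.T@(np.array(d["xyz"])-t),4)) for d in f(name,cam)[:3]]
E
python3 - <<'E'
from h import *
o=get_obs();print(o["time"],o["ee_pos"],o["tcp_rot"],o["opening"],grasp_offset)
ims=[]
for c in("top","side"):
    im,d=camera(c); ims.append(im)
    for n in["console","paddle","round_top","bar_top","square_top","kidney_dish","tape_roll","tube_cup"]:
        print(c,n,w(n,c))
cv2.imwrite("pics/a.png",cv2.resize(np.vstack(ims)[:,:,::-1],None,fx=.78,fy=.78))
E
```

```text
0.0 [ 0.15762168 -0.52668507  0.23057223] [-1.79921509e+02 -7.00004867e-05  1.66631020e+01] 0.08518545197806145 0.0187
top console [(0.8, array([ 5.929e-01,  6.790e-02, -2.000e-04]))]
top paddle [(0.73, array([0.5641, 0.0868, 0.0887]))]
top round_top [(0.49, array([0.6768, 0.1026, 0.0679])), (0.48, array([ 0.6037, -0.0241,  0.0661])), (0.47, array([0.4256, 0.3719, 0.0015]))]
top bar_top [(0.66, array([0.6433, 0.0424, 0.0606]))]
top square_top [(0.53, array([ 0.6035, -0.0238,  0.0643]))]
top kidney_dish [(0.68, array([ 0.7046, -0.2779, -0.0017])), (0.65, array([ 0.6058, -0.0222,  0.0657]))]
top tape_roll [(0.58, array([0.4226, 0.3722, 0.002 ]))]
top tube_cup [(0.69, array([0.6069, 0.4108, 0.0024]))]
side console [(0.78, array([0.5949, 0.0665, 0.0016]))]
side paddle [(0.54, array([0.5675, 0.0865, 0.0828]))]
side round_top [(0.65, array([0.6792, 0.1022, 0.0649])), (0.65, array([ 0.5975,  0.0656, -0.0013]))]
side bar_top [(0.53, array([0.6389, 0.04  , 0.0637]))]
side square_top [(0.54, array([ 0.6035, -0.019 ,  0.0586]))]
side kidney_dish [(0.87, array([ 0.7024, -0.2744, -0.0017]))]
side tape_roll [(0.68, array([ 0.4283,  0.3637, -0.0046]))]
side tube_cup [(0.57, array([0.6116, 0.4107, 0.0011]))]
```

View pics/a.png

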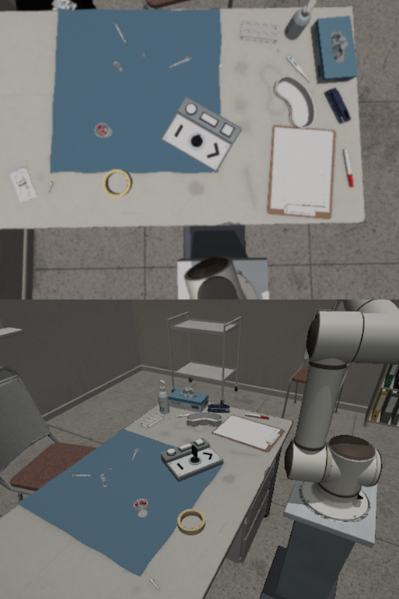

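The round key is at the far left (189,107), the bar in the middle (207,117), the square at right (227,128). The arrowhead is at about (210,149) and the plain mark at about (181,132). I'll enlarge the image to check this, and start by turning and closing the gripper.

Run:
```python
from h import *
im,d=camera("top")
cv2.imwrite("pics/b.png",cv2.resize(im[110:235,195:325,::-1],None,fx=4.5,fy=4.5,interpolation=cv2.INTER_CUBIC))
for n in["paddle","round_top","bar_top","square_top"]:print(n,w(n,"top"))
```

```text
paddle [(0.77, array([0.5648, 0.0874, 0.0905]))]
round_top [(0.49, array([0.6753, 0.0993, 0.0678])), (0.42, array([5.922e-01, 6.880e-02, 2.000e-04]))]
bar_top [(0.53, array([0.6425, 0.0421, 0.0618]))]
square_top [(0.53, array([ 0.6042, -0.0235,  0.0642]))]
```

View pics/b.png

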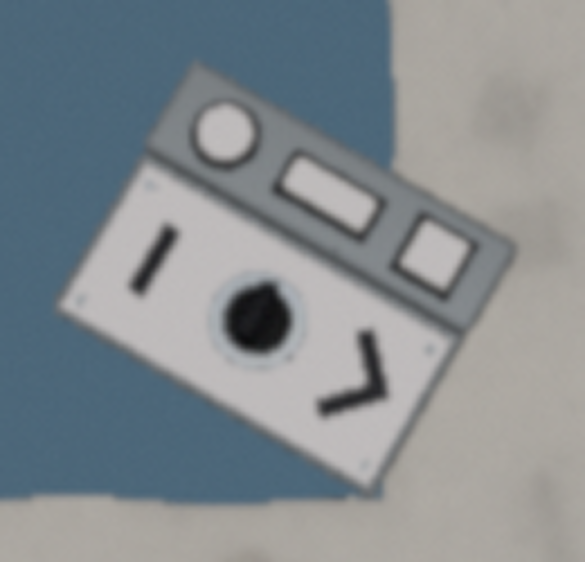

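Call:
servo_tool:
  moves:
    - [[0,0,-8.5],[0,0,0],0]
    - [[0,0,-8.5],[0,0,0],0]
    - [[0,0,-8.5],[0,0,0],0]
    - [[0,0,-8.5],[0,0,0],0]
    - [[0,0,-8.5],[0,0,0],0]
    - [[0,0,0],[0,0,0],0]

```text
time: 1.75
ee_pos: [0.1577, -0.5269, 0.2313]
tcp_rot: [-180.0, -0.0, 59.3]
wrist_force: [0.1, -0.2, -0.3]
opening: 0.0001
grasp_force: 0.0
```

The enlarged picture confirms it: round key (225,133), bar (330,193), square (435,255), arrowhead (360,375), plain bar (155,260). I'm moving above the round key.

Call:
servo_tool:
  moves:
    - [[0,0,0],[0.045,0.007,0],0]
    - [[0,0,0],[0.045,0.007,0],0]
    - [[0,0,0],[0.045,0.007,0],0]
    - [[0,0,0],[0.045,0.007,0],0]
    - [[0,0,0],[0.045,0.007,0],0]
    - [[0,0,0],[0.045,0.007,0],0]
    - [[0,0,0],[0.045,0.007,0],0]
    - [[0,0,0],[0.045,0.007,0],0]
    - [[0,0,0],[0.045,0.007,0],0]
    - [[0,0,0],[0.045,0.007,0],0]
    - [[0,0,0],[0.045,0.007,0],0]
    - [[0,0,0],[0.045,0.007,0],0]

```text
time: 2.95
ee_pos: [0.5076, -0.1045, 0.2315]
tcp_rot: [180.0, -0.0, 58.9]
wrist_force: [0.9, -0.9, -1.1]
opening: -0.0001
grasp_force: 0.0
```

Call:
servo_tool:
  moves:
    - [[0,0,0],[0.045,0.007,0],0]
    - [[0,0,0],[0.045,0.007,0],0]
    - [[0,0,0],[0.045,0.007,0.02],0]
    - [[0,0,0],[0.045,0.007,0.03],0]
    - [[0,0,0],[0.045,0.007,0.03],0]
    - [[0,0,0],[0.04,0.007,0.03],0]
    - [[0,0,0],[0,0,0],0]
    - [[0,0,0],[0,0,0],0]

```text
time: 3.75
ee_pos: [0.673, 0.0942, 0.1249]
tcp_rot: [-179.9, 0.1, 59.0]
wrist_force: [0.0, 0.2, -0.6]
opening: 0.0003
grasp_force: 0.0
```

Call:
servo_tool:
  moves:
    - [[0,0,0],[0.008,0,0.025],0]
    - [[0,0,0],[0,0,0.02],0]
    - [[0,0,0],[0,0,0.01],0]
    - [[0,0,0],[0,0,0.005],0]
    - [[0,0,0],[0,0,0.004],0]
    - [[0,0,0],[0,0,0.003],0]
    - [[0,0,0],[0,0,0],0]
    - [[0,0,0],[0,0,0],0]

```text
time: 4.55
ee_pos: [0.678, 0.1002, 0.0605]
tcp_rot: [179.9, -0.0, 59.1]
wrist_force: [-0.4, -2.0, 3.3]
opening: 0.0
grasp_force: 1.3
```

Call:
servo_tool:
  moves:
    - [[0,0,0],[0,0,0.003],0]
    - [[0,0,0],[0,0,0.002],0]
    - [[0,0,0],[0,0,0],0]
    - [[0,0,0],[0,0,0],0]

```text
time: 4.95
ee_pos: [0.6781, 0.1003, 0.0568]
tcp_rot: [179.9, -0.1, 59.2]
wrist_force: [-4.5, -4.0, 15.5]
opening: -0.0001
grasp_force: 7.3
```

Call:
servo_tool:
  moves:
    - [[0,0,0],[0,0,-0.02],0]
    - [[0,0,0],[0,0,-0.025],0]
    - [[0,0,0],[-0.036,0,0],0]
    - [[0,0,0],[-0.036,0,0],0]
    - [[0,0,0],[0,0,0],0]
    - [[0,0,0],[0,0,0],0]

```text
time: 5.55
ee_pos: [0.6405, 0.0384, 0.0996]
tcp_rot: [-180.0, -0.0, 59.1]
wrist_force: [-0.4, -0.3, 0.1]
opening: 0.0003
grasp_force: 0.0
```

Call:
servo_tool:
  moves:
    - [[0,0,0],[0,0,0.02],0]
    - [[0,0,0],[0,0,0.012],0]
    - [[0,0,0],[0,0,0.005],0]
    - [[0,0,0],[0,0,0.004],0]
    - [[0,0,0],[0,0,0.003],0]
    - [[0,0,0],[0,0,0],0]
    - [[0,0,0],[0,0,0],0]

```text
time: 6.25
ee_pos: [0.6407, 0.0392, 0.057]
tcp_rot: [180.0, -0.1, 59.2]
wrist_force: [-5.7, 2.0, 8.2]
opening: 0.0002
grasp_force: 4.0
```

Call:
servo_tool:
  moves:
    - [[0,0,0],[0,0,-0.03],0]
    - [[0,0,0],[0,0,-0.05],0]
    - [[0,0,0],[0.046,0,-0.015],0]
    - [[0,0,0],[0,-0.029,0],0]
    - [[0,0,0],[0,-0.029,0],0]
    - [[0,0,0],[0,-0.029,0],0]
    - [[0,0,0],[0,0,0],0]
    - [[0,0,0],[0,0,0],0]

```text
time: 7.05
ee_pos: [0.5897, 0.1232, 0.1513]
tcp_rot: [179.9, -0.0, 59.2]
wrist_force: [0.1, -0.1, -0.2]
opening: -0.0001
grasp_force: 0.0
```

Run:
```python
from h import *
o=get_obs();print(o["ee_pos"],o["tcp_rot"])
im,d=camera("side")
for n in["paddle"]:print(n,w(n,"side"))
im2,_=camera("wrist");print(w("paddle","wrist"))
a=cv2.resize(im[150:310,180:320],(448,512));cv2.imwrite("pics/c.png",cv2.resize(np.hstack([a,cv2.resize(im2,(682,512))])[:,:,::-1],None,fx=.7,fy=.7))
```

```text
[0.58965947 0.1231505  0.15126622] [ 1.79933027e+02 -4.55658715e-02  5.92190998e+01]
paddle [(0.48, array([0.5669, 0.0879, 0.0821]))]
[]
```

View pics/c.png

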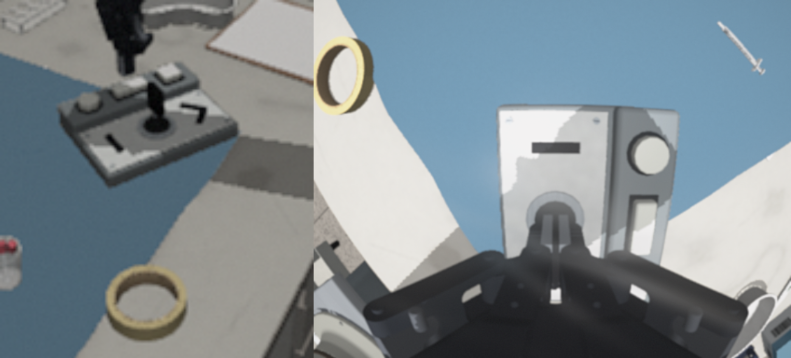

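The fingers are lined up with the lever on the plain-bar side (wrist view: fingers about (557,240), bar mark (555,147)). I'm going down and pushing toward the arrowhead.

Call:
servo_tool:
  moves:
    - [[0,0,0],[0,0,0.036],0]
    - [[0,0,0],[0,0,0.036],0]
    - [[0,0,0],[-0.015,0,0],0]
    - [[0,0,0],[-0.009,0,0],0]
    - [[0,0,0],[-0.008,0,0],0]
    - [[0,0,0],[-0.008,0,0],0]
    - [[0,0,0],[0,0,0],0]
    - [[0,0,0],[0,0,0],0]

```text
time: 8.05
ee_pos: [0.5701, 0.0884, 0.0803]
tcp_rot: [179.9, -0.1, 59.1]
wrist_force: [2.4, 3.5, 4.3]
opening: -0.0001
grasp_force: 2.2
```

Call:
servo_tool:
  moves:
    - [[0,0,0],[-0.006,0,0],0]
    - [[0,0,0],[0,0,0],0]
    - [[0,0,0],[0,0,0],0]

```text
time: 8.35
ee_pos: [0.5669, 0.0837, 0.0795]
tcp_rot: [179.9, -0.1, 59.2]
wrist_force: [4.3, 3.5, 3.3]
opening: -0.0002
grasp_force: 2.9
```

Run:
```python
from h import *
o=get_obs();print(o["ee_pos"],o["wrist_force"])
im,d=camera("side")
print(w("paddle","side"))
cv2.imwrite("pics/d.png",cv2.resize(im[170:260,190:300,::-1],None,fx=5,fy=5,interpolation=cv2.INTER_CUBIC))
```

```text
[0.56694307 0.08366347 0.07952267] [4.28871362 3.50228641 3.26452378]
[(0.69, array([0.5573, 0.0733, 0.0813])), (0.5, array([0.6402, 0.042 , 0.0619]))]
```

View pics/d.png

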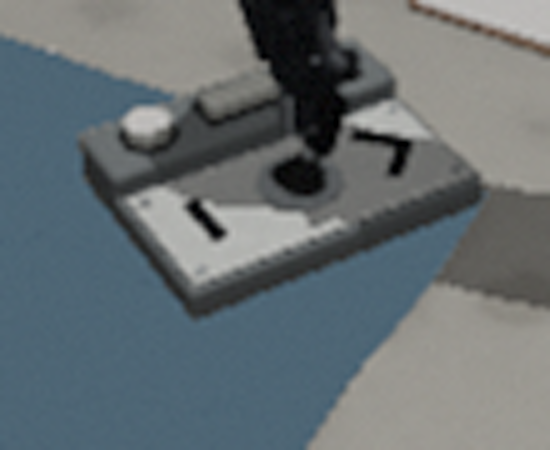

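The lever is tilted toward the arrowhead, by about 0.33 rad going by the paddle's shift. I'll push a little further, hold, and then ease it back.

Call:
servo_tool:
  moves:
    - [[0,0,0],[-0.002,0,0],0]
    - [[0,0,0],[0,0,0],0]
    - [[0,0,0],[0,0,0],0]
    - [[0,0,0],[0,0,0],0]
    - [[0,0,0],[0,0,0],0]
    - [[0,0,0],[0,0,0],0]
    - [[0,0,0],[0,0,0],0]
    - [[0,0,0],[0,0,0],0]
    - [[0,0,0],[0,0,0],0]
    - [[0,0,0],[0,0,0],0]
    - [[0,0,0],[0,0,0],0]
    - [[0,0,0],[0,0,0],0]

```text
time: 9.65
ee_pos: [0.566, 0.0822, 0.0792]
tcp_rot: [179.9, -0.1, 59.2]
wrist_force: [4.7, 4.1, 0.2]
opening: 0.0006
grasp_force: 3.0
```

Call:
servo_tool:
  moves:
    - [[0,0,0],[0.01,0,0],0]
    - [[0,0,0],[0.01,0,0],0]
    - [[0,0,0],[0.015,0,0],0]
    - [[0,0,0],[0.015,0,0],0]
    - [[0,0,0],[0,0,-0.04],0]
    - [[0,0,0],[0,0,-0.05],0]
    - [[0,0,0],[0,0,-0.03],0]
    - [[0,0,0],[0,0,0],0]
    - [[0,0,0],[0,0,0],0]
    - [[0,0,0],[0,0,0],0]

```text
time: 10.65
ee_pos: [0.5903, 0.1248, 0.1969]
tcp_rot: [-179.9, 0.1, 59.2]
wrist_force: [-0.0, -1.8, -0.8]
opening: 0.0001
grasp_force: 0.0
```

Run:
```python
from h import *
o=get_obs();print(o["time"],o["ee_pos"],o["wrist_force"])
im,d=camera("side")
for n in["paddle","kidney_dish","tape_roll","tube_cup"]:print(w(n,"side"))
cv2.imwrite("pics/e.png",cv2.resize(im[160:260,180:310,::-1],None,fx=5,fy=5,interpolation=cv2.INTER_CUBIC))
```

```text
10.65 [0.59030349 0.12481341 0.19694279] [-0.0248648  -1.77727848 -0.79155041]
[(0.69, array([0.5694, 0.0866, 0.0834]))]
[(0.56, array([ 7.032e-01, -2.736e-01, -6.000e-04]))]
[(0.8, array([ 0.4299,  0.3612, -0.0026]))]
[(0.9, array([0.613 , 0.4085, 0.0029])), (0.2, array([ 0.5955,  0.0669, -0.0033])), (0.17, array([ 0.7057, -0.2741, -0.0033]))]
```

View pics/e.png

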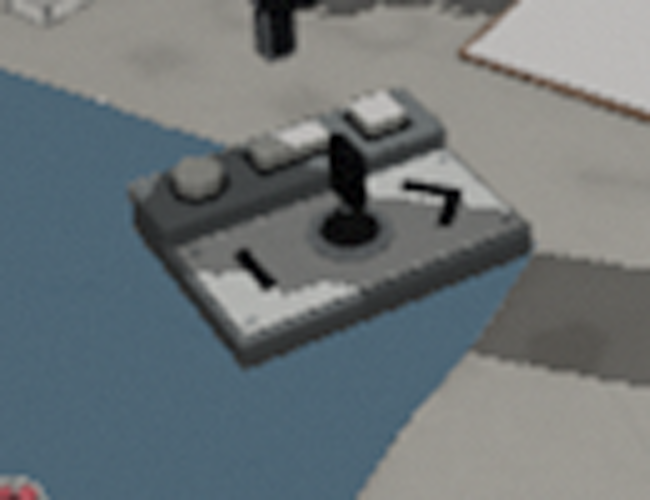

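The lever is upright at (348,190), all three keys are up, and the gripper is clear at the top of the crop. I'm handing in.

```bash
python3 -c "
from workcell import *
print(job_done())"
```

```text
the job is handed in; nothing more can be done
None
```

I pressed the round key, then the bar key, to their stops and held the lever toward the arrowhead for over a second; it sprang back upright, and the job is handed in (no verdict was returned).

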